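# Open the till by its hidden release

## Task

Two grey steel drawer units stand on the stationery shop's counter: the till, which is the taller and deeper one, and a smaller stamp drawer. Open the till: with the fingertips slide the metal cover along the channel at its front edge until the hidden recess beneath is uncovered, press down the catch in the recess so that the cash drawer springs open, and leave it open. Leave the stamp drawer shut.

Things in the scene. Friction and masses are not known exactly. Their poses are not given: they have to be found in the camera images.
- till_recess (a point): Centre of the till's recess, at channel floor level, 91 mm above the counter, 51 mm behind the till's front. Axes: x to the till's back, y left seen from the robot, z up. The till is a fixed grey steel unit 280 (x) x 270 (y) x 105 mm. The recess: a gap in the channel floor, 66 (x) x 70 (y) mm; in it a flat catch plate, 50 x 60 mm, centred, its top 10 mm below the channel floor
- till_cover (a joint): Aluminium block, 62 (x) x 90 (y) x 18 mm high, hiding the recess, in an open channel 66 wide, 14 deep along the till's front top edge, flat-floored from y = -115 to +130 mm of the recess centre. Value: m slid to +y, 0 to 0.090, starts at 0 to 0.010; its centre is at y = value - 5 mm. Needs 2 N, stays put. The 65 mm on its -y side are empty: put closed fingertips there to push
- till_drawer (a joint): The till's cash drawer in its front face, no handle. Value: m out to -x (to the robot), 0 shut and latched, 0.060 fully out. It springs out by itself when the catch is pressed: the catch plate moves straight down up to 9 mm (4 N at first, 8 N at the bottom), frees the drawer at about 5 mm and springs back. A loose tape roll lies on the till's top, behind the channel
- stamp_drawer (a joint): Drawer of the bystander, a smaller unit of the same make (200 (x) x 270 (y) x 72 mm high, with an equal channel, cover and catch), standing left or right of the till. Value: m out, as for the till's drawer; 0 is shut and must stay so

How it is judged (in metres and radians):
On the way:
1. the cover of the till has been slid more than 20 mm (value of joint till_cover above 0.02 m), for 0.05 s.
At the end, for the whole second after the job is handed in: the till's drawer is out by more than 40 mm and the stamp drawer is shut (out by less than 10 mm) (value of joint till_drawer above 0.04 m and value of joint stamp_drawer below 0.01 m); the robot touches nothing.
It fails at once if the stamp drawer is opened (more than 10 mm) (value of joint stamp_drawer above 0.01 m).
It also fails if it takes over 38 s, if anything falls off the work surface, if the arm or the gripper's body presses on something with over 40 N, if the wrist force passes 120 N, or if a joint passes its speed limit or range.

## Robot

A 6-joint arm with a two-finger parallel gripper is mounted at the origin on the work surface. World frame = base frame: x ahead of the robot, y to its left, z up, the work surface at z = 0. Lengths are in mm, angles in rad, forces in N, time in s.
With the tool pointing down it reaches from about 400 to 825 mm from the base axis. Payload 7 kg.
Tool frame: the origin (TCP) lies midway between the tips of the shut fingers; the grasp point (between the pads) lies ctrl.pinch_z behind it (ctrl.pinch_z is the distance from the TCP to the grasp point, in mm); y points along the fingers, x is the direction in which the jaws open and shut, and the axes are right-handed (so a half turn about y gives the same grasp; the last joint's range is limited). The gripper opens to 88 mm and grips with 3 to 60 N. Pads are 19 mm wide; open, the fingers measure 130 mm over their backs; the gripper's body (78 mm by 193 mm) begins 47 mm behind the grasp point.
Start: joints at [-1.041, 0.359, 0.012, 0, -1.224, -0.288], TCP at [161.603, -655.347, 205.661] pointing down, gripper open.
Joint ranges: [-3.07, 3.07], [-1.43, 2.12], [-1.02, 1.25], [-3.03, 1.67], [-3.05, -0], [-3.03, 3.03]. Speed limits (rad/s): [2.39, 2.39, 3.01, 3.14, 3.14, 3.14].

## Interface

Orientations are given as [roll, pitch, yaw] about the fixed x, y, z axes, in that order (R = Rz(yaw) Ry(pitch) Rx(roll)).
In Python, from bench import telemetry, viewer, ctrl gives the robot as it stands. The module is installed in compiled form; this text tells all that it offers.
- The arm moves only by the tool play_rows, never from a script. Its argument "moves" is one flat list of numbers, 7 for each row, row after row: the finger opening in m, from 0 to 0.0876, then the shift along the world's x, y, z in m, then the turn, a rotation vector about the world's x, y, z in rad. A call has 1 to 20 rows; each row is the pose to reach, as a shift and turn from the pose commanded when the call began; what a row does not reach only later rows make up. A row lasts 1/8 s, in which the tool goes at most 62.5 mm and 10.7 degrees, less where a joint would pass 70% of its speed; a pose out of reach is approached as far as the arm can. A call with a gripper value outside its range is refused whole. The fingers move at their own pace and stop on an object; "grip_force" is the grip in N (left out, the last holds). Time passes only in rows, so rows that repeat a pose let the fingers close. It gives the time, the measured TCP pose, the force and the opening at its end, in the units of the state.
- telemetry.sense(): the state, without advancing time (a new reading comes with each control period).
- viewer.snapshot(name): name is "side" or "top"; returns the picture (480x640x3 uint8, blue, green, red); there is no depth.
- viewer.camera_info(name): a dict with "K" (3x3 intrinsics, pixels), "k1" (the pictures are not rectified: a ray, as slopes to the right and down, at radius r is drawn at 1 + k1 r^2 times it, then the intrinsics apply), "R" (3x3) and "t" (3): a world point X has camera coordinates R X + t. Camera axes: x right, y down, z forward; pixel columns grow to the right and rows downward; lengths in mm; the calibration is good to about 2 mm. A picture is of the moment at which its call begins. camera_info takes no time and is no camera call.
- ctrl.close_job(): hands the job in, once; it reports no verdict.
The state is a dict: "t": time; "joints": joint angles; "dq": joint speeds; "tau": joint torques, N m; "tcp_pos": TCP position; "eef_rot": TCP orientation; "ft_force": force on the tool from outside, world axes, zero at the start; "moment": the same for the moment, N m; "finger_gap": opening from 0.0 (shut) to 1.0 (fully open).
Only numpy, scipy, OpenCV 4.12 (cv2) and the standard library are available. Lean on these libraries where they do the work, as an engineer would, in place of code of your own. Each camera call takes 0.05 s, during which the arm holds its last target. There are 200 camera calls.

## Working session

There is one attempt and no reset: what is moved stays moved. The work goes in short steps, Python scripts to look and compute and a tool call to move; the robot and the scene stay as the last step left them, time stands still between calls to the robot, and variables do not carry over. Pictures are saved under pics/ and viewed, about 8 in all and at most 12, crops included, and the job is handed in when it is done.

Besides the shell and the picture viewer there is one more tool, called after "Request:" as name(argument=value, ...) on one line, values as JSON. play_rows: Moves the arm, as the interface text tells. Its arguments: {"type":"object","properties":{"moves":{"type":"array"},"grip_force":{"type":"number"}},"required":["moves"]}

```bash
mkdir -p pics; python3 - <<'E'
from bench import telemetry, viewer, ctrl
import cv2
for n in("top","side"):
    cv2.imwrite(f"pics/{n}0.png",viewer.snapshot(n)); c=viewer.camera_info(n); print(n,c)
s=telemetry.sense(); print(s['t'],s['tcp_pos'],s['eef_rot'],s['ft_force'],ctrl.pinch_z)
E
```

```text
top {'K': array([[567.08458041,   0.        , 315.00155443],
       [  0.        , 567.08458041, 232.66503372],
       [  0.        ,   0.        ,   1.        ]]), 'k1': 0.0032153740632383868, 'R': array([[ 0.07367152, -0.99727598,  0.00362358],
       [-0.97502937, -0.07279043, -0.20980774],
       [ 0.20949999,  0.01192376, -0.97773595]]), 't': array([ -52.94966419,  614.52439398, 1010.76960239])}
side {'K': array([[514.49498339,   0.        , 316.15194523],
       [  0.        , 514.49498339, 240.93598705],
       [  0.        ,   0.        ,   1.        ]]), 'k1': -0.15094654154013354, 'R': array([[ 0.71015704, -0.70382233, -0.01763822],
       [-0.38636738, -0.36865698, -0.84546572],
       [ 0.5885552 ,  0.60722826, -0.53373834]]), 't': array([-427.33497985,  305.0128423 ,  536.6150085 ])}
0.1 [ 161.50065113 -654.92680524  204.83550483] [-1.57067573e+00 -1.44129107e-03  1.81245157e+00] [-0.50548754 -0.78789441 -0.20908416] 18.8
```

View pics/top0.png

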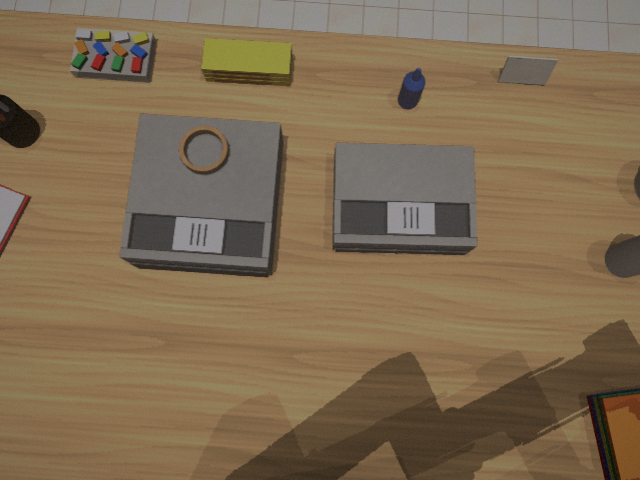

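View pics/side0.png

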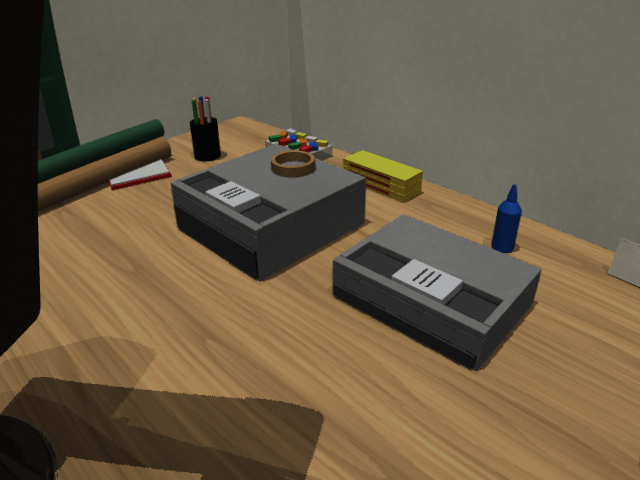

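The till is the left unit: it is taller and deeper, and the tape roll lies on it. It spans about (125..282, 115..275) in the top view, with its cover at about (199,236). The stamp drawer is the right unit. I'll enlarge the till next.

```bash
python3 - <<'E'
import cv2,numpy as np
a=cv2.imread("pics/top0.png")[200:285,115:290]
a=cv2.resize(a,None,fx=4.5,fy=4.5,interpolation=cv2.INTER_CUBIC)
a=cv2.convertScaleAbs(a,alpha=1.5,beta=20)
cv2.imwrite("pics/c1.png",a);print(a.shape)
E
```

```text
(382, 788, 3)
```

View pics/c1.png

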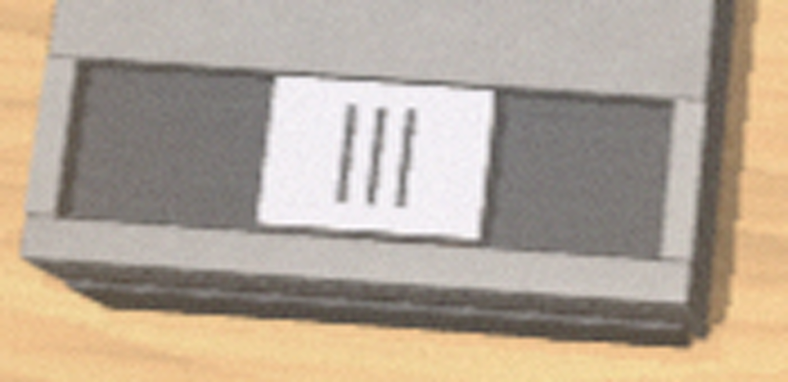

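The crop shows the cover top corners at crop pixels (274,76), (494,90), (481,242) and (258,226). The front top edge runs from (22,257) to (688,302), and the channel's top corners are at (78,60), (672,100), (660,258) and (58,217).

```bash
cat >h.py <<'E'
import numpy as np,cv2
from bench import telemetry, viewer, ctrl
def world(uv,z,n="top"):
    c=viewer.camera_info(n)
    # picture = ray*(1+k1 r^2): standard OpenCV k1
    p=cv2.undistortPoints(np.array(uv,float).reshape(-1,1,2),c["K"],np.array([c["k1"],0,0,0.]))[:,0]
    d=np.c_[p,np.ones(len(p))]@c["R"]; o=-c["R"].T@c["t"]
    return o+d*((z-o[2])/d[:,2:])
E
python3 - <<'E'
from h import *
np.set_printoptions(precision=1,suppress=True)
f=lambda P:(np.array(P)+.5)/4.5-.5+[115,200]
c=world(f([(274,76),(494,90),(481,242),(258,226)]),109)
e=world(f([(22,257),(688,302)]),105)
h=world(f([(78,60),(672,100),(660,258),(58,217)]),105)
for P in(c,e,h): print(P,np.linalg.norm(np.diff(P,axis=0),axis=1))
d=e[0]-e[1]; yaw=np.arctan2(-d[0],d[1]); print("yaw",yaw)
ux=np.array([np.cos(yaw),np.sin(yaw),0]);uy=np.array([-ux[1],ux[0],0])
m=e.mean(0); r=m+51*ux  # unit centre in y = recess y ?
for n,P in(("cover",c),("chan",h)): print(n,(P-r)@np.c_[ux,uy])
print("front mid+51",r, "cover c",c.mean(0))
E
```

```text
[[618.5 248.7 109. ]
 [619.4 159.  109. ]
 [556.7 157.5 109. ]
 [556.6 247.3 109. ]] [89.7 62.7 89.8]
[[537.6 341.1 105. ]
 [539.3  73.  105. ]] [268.2]
[[620.2 330.3 105. ]
 [621.5  87.  105. ]
 [556.2  85.8 105. ]
 [554.9 329.1 105. ]] [243.2  65.3 243.3]
yaw 0.006139895875027295
cover [[ 29.3  41.1]
 [ 29.6 -48.5]
 [-33.  -49.7]
 [-32.6  40.2]]
chan [[  31.5  122.7]
 [  31.3 -120.5]
 [ -34.  -121.3]
 [ -33.8  121.9]]
front mid+51 [589.5 207.4 105. ] cover c [587.8 203.1 109. ]
```

The sizes agree: cover 90 x 62.7, channel 243 x 65, front edge 268 mm. The recess is at about (588.5, 200.5, 91), yaw is about 0.006, and the cover starts at about 7 mm. I'll go above the empty slot at (588, 120) with the fingers shut and the jaws along y.

Request:
play_rows(moves=[0, 0.009, 0.016, 0, 0, 0, -0.005, 0, 0.026, 0.047, 0, 0, 0, -0.014, 0, 0.051, 0.093, 0, 0, 0, -0.028, 0, 0.077, 0.14, 0, 0, 0, -0.042, 0, 0.107, 0.194, 0, 0, 0, -0.059, 0, 0.137, 0.248, 0, 0, 0, -0.075, 0, 0.167, 0.302, 0, 0, 0, -0.092, 0, 0.196, 0.357, 0, 0, 0, -0.108, 0, 0.226, 0.411, 0, 0, 0, -0.125, 0, 0.256, 0.465, 0, 0, 0, -0.141, 0, 0.286, 0.519, 0, 0, 0, -0.157, 0, 0.316, 0.574, 0, 0, 0, -0.174, 0, 0.342, 0.62, 0, 0, 0, -0.188, 0, 0.367, 0.667, 0, 0, 0, -0.202, 0, 0.393, 0.713, 0, 0, 0, -0.216, 0, 0.414, 0.752, 0, 0, 0, -0.228, 0, 0.427, 0.775, 0, 0, 0, -0.235, 0, 0.427, 0.775, 0, 0, 0, -0.235, 0, 0.427, 0.775, 0, 0, 0, -0.235, 0, 0.427, 0.775, 0, 0, 0, -0.235], grip_force=20)

```text
t: 2.6
tcp_pos: [588.2, 118.8, 206.0]
eef_rot: [-1.571, -0.0, 1.577]
ft_force: [-0.4, 0.5, 0.7]
finger_gap: 0.004
```

Request:
play_rows(moves=[0, 0, 0, -0.02, 0, 0, 0, 0, 0, 0, -0.05, 0, 0, 0, 0, 0, 0, -0.075, 0, 0, 0, 0, 0, 0, -0.085, 0, 0, 0, 0, 0, 0, -0.085, 0, 0, 0])

```text
t: 3.22
tcp_pos: [588.5, 119.1, 120.7]
eef_rot: [-1.57, 0.0, 1.577]
ft_force: [0.5, 0.8, 0.9]
finger_gap: 0.004
```

```bash
python3 - <<'E'
from h import *
a=viewer.snapshot("side")[140:290,140:340]; t=viewer.snapshot("top")[180:290,110:290]
f=lambda p,s:cv2.convertScaleAbs(cv2.resize(p,None,fx=s,fy=s,interpolation=cv2.INTER_CUBIC),alpha=1.5,beta=20)
A=f(a,2);T=f(t,2); o=np.zeros((300,760,3),np.uint8); o[:300,:400]=A; o[:220,400:]=T
cv2.imwrite("pics/c2.png",o); s=telemetry.sense(); print(s['t'],s['tcp_pos'])
E
```

```text
3.325 [589.22843115 119.67474411 121.79647851]
```

View pics/c2.png

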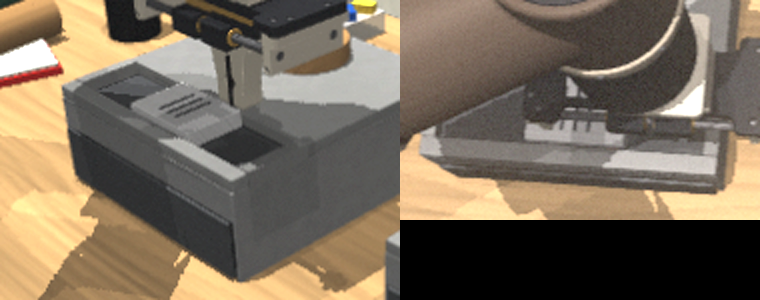

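The tip looks to end about 8 px higher than its predicted projection at (261,201). I'll check that in a closer crop.

```bash
python3 - <<'E'
from h import *
a=viewer.snapshot("side")[160:230,210:300]
a=cv2.convertScaleAbs(cv2.resize(a,None,fx=7,fy=7,interpolation=cv2.INTER_CUBIC),alpha=1.8,beta=20)
c=viewer.camera_info("side"); s=telemetry.sense()
R=cv2.Rodrigues(c["R"])[0]
p=np.array(s['tcp_pos'])
P=[p,p+[-9.5,-21,0],p+[-9.5,21,0],[557,85,105],[622,87,105],[588,120,91]]
u=cv2.projectPoints(np.array(P,float),R,c["t"],c["K"],np.array([c["k1"],0,0,0.]))[0][:,0]
for q in u: cv2.circle(a,tuple(int(v) for v in ((q-[210,160]+.5)*7)),3,(0,0,255),-1)
cv2.imwrite("pics/c3.png",a); print(u)
E
```

```text
[[261.28101354 200.65756272]
 [264.82700519 206.50450832]
 [249.483152   198.69202358]
 [260.3537614  222.84286538]
 [288.3236936  208.84916163]
 [261.90379992 216.39665349]]
```

View pics/c3.png

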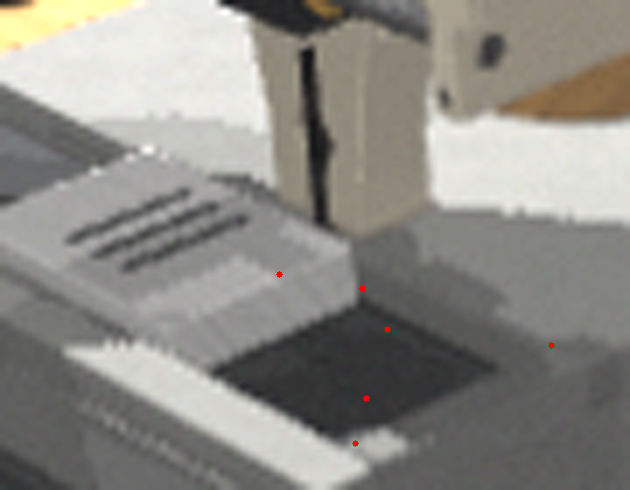

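The fixed till corners project correctly, but the visible fingertip sits about 12 px too high. That means the real tip is either about 24 mm above the reported TCP or further back. I'll lower in small steps, watching force, to tell which.

Request:
play_rows(moves=[0, 0, 0, -0.003, 0, 0, 0, 0, 0, 0, -0.006, 0, 0, 0, 0, 0, 0, -0.009, 0, 0, 0, 0, 0, 0, -0.012, 0, 0, 0, 0, 0, 0, -0.015, 0, 0, 0, 0, 0, 0, -0.018, 0, 0, 0, 0, 0, 0, -0.018, 0, 0, 0])

```text
t: 4.25
tcp_pos: [588.4, 119.6, 102.3]
eef_rot: [-1.57, 0.0, 1.578]
ft_force: [0.2, 0.1, 0.7]
finger_gap: 0.004
```

```bash
cat >>h.py <<'E'
def shot(name,box=(160,230,210,300),k=7,pts=()):
    r0,r1,c0,c1=box; a=viewer.snapshot("side")[r0:r1,c0:c1]
    a=cv2.convertScaleAbs(cv2.resize(a,None,fx=k,fy=k,interpolation=cv2.INTER_CUBIC),alpha=1.8,beta=20)
    c=viewer.camera_info("side")
    if len(pts):
        u=cv2.projectPoints(np.array(pts,float),cv2.Rodrigues(c["R"])[0],c["t"],c["K"],np.array([c["k1"],0,0,0.]))[0][:,0]
        for q in u: cv2.circle(a,tuple(int(v) for v in ((q-[c0,r0]+.5)*k)),3,(0,0,255),-1)
    cv2.imwrite(f"pics/{name}.png",a); s=telemetry.sense(); print(s['t'],s['tcp_pos'],s['ft_force'])
E
python3 -c "
from h import *
p=np.array(telemetry.sense()['tcp_pos']);shot('c4',pts=[p,p+[-9.5,-16,0]])"
```

```text
4.3 [588.5281588  119.61468405 102.5154684 ] [-0.79996613  0.90663523  0.5700315 ]
```

View pics/c4.png

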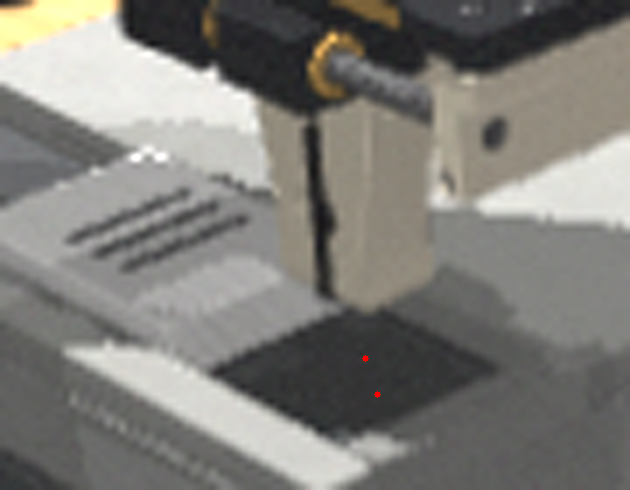

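Still no contact at a reported z of 102.5, although a tip displaced backwards would have touched the till top by now. So this looks like a z offset of about +24 mm. I'll continue down in small steps.

Request:
play_rows(moves=[0, 0, 0, -0.003, 0, 0, 0, 0, 0, 0, -0.006, 0, 0, 0, 0, 0, 0, -0.009, 0, 0, 0, 0, 0, 0, -0.012, 0, 0, 0, 0, 0, 0, -0.012, 0, 0, 0])

```text
t: 4.92
tcp_pos: [588.4, 119.5, 90.3]
eef_rot: [-1.57, 0.0, 1.578]
ft_force: [-0.1, -0.4, -0.1]
finger_gap: 0.004
```

Request:
play_rows(moves=[0, 0, 0, -0.003, 0, 0, 0, 0, 0, 0, -0.006, 0, 0, 0, 0, 0, 0, -0.009, 0, 0, 0, 0, 0, 0, -0.009, 0, 0, 0])

```text
t: 5.42
tcp_pos: [588.4, 119.6, 81.3]
eef_rot: [-1.57, 0.0, 1.578]
ft_force: [0.6, 0.1, 0.1]
finger_gap: 0.006
```

```bash
python3 -c "
from h import *
p=np.array(telemetry.sense()['tcp_pos'])+[0,0,24];shot('c5',pts=[p,p+[-9.5,-16,0]])"
```

```text
5.475 [588.53241667 119.61103403  81.516162  ] [ 0.10709838 -0.01555595  0.17075586]
```

View pics/c5.png

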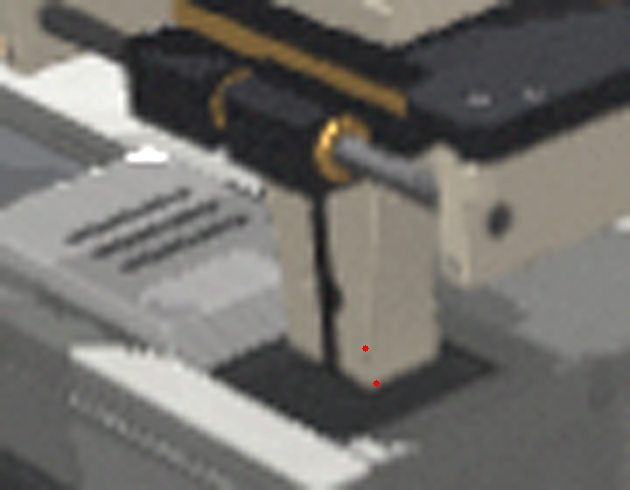

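The reported TCP is now below the channel floor with no contact, and the points drawn at +24 mm match the tip. The z offset is therefore about +24 mm, and the tip is in the channel's empty part. I'll go down 7 mm more, to a tip height of about 98, and push in +y.

Request:
play_rows(moves=[0, 0, 0, -0.004, 0, 0, 0, 0, 0, 0, -0.007, 0, 0, 0, 0, 0, 0.006, -0.007, 0, 0, 0, 0, 0, 0.014, -0.007, 0, 0, 0, 0, 0, 0.022, -0.007, 0, 0, 0, 0, 0, 0.03, -0.007, 0, 0, 0, 0, 0, 0.036, -0.007, 0, 0, 0, 0, 0, 0.036, -0.007, 0, 0, 0])

```text
t: 6.48
tcp_pos: [588.6, 156.3, 74.6]
eef_rot: [-1.571, -0.0, 1.578]
ft_force: [-0.2, 0.5, -0.4]
finger_gap: 0.005
```

Request:
play_rows(moves=[0, 0, 0.008, 0, 0, 0, 0, 0, 0, 0.016, 0, 0, 0, 0, 0, 0, 0.024, 0, 0, 0, 0, 0, 0, 0.032, 0, 0, 0, 0, 0, 0, 0.04, 0, 0, 0, 0, 0, 0, 0.048, 0, 0, 0, 0, 0, 0, 0.054, 0, 0, 0, 0, 0, 0.058, 0, 0, 0, 0, 0, 0, 0.058, 0, 0, 0, 0])

```text
validation failed for argument at $.mo...
```

```bash
python3 -c "
from h import *
p=np.array(telemetry.sense()['tcp_pos'])+[0,0,24];shot('c6',(150,240,170,300),6,pts=[p,p+[-9.5,-16,0]])"
```

```text
6.525 [588.53274106 156.03380306  74.61546601] [-0.38195905 -0.74835369  0.20390199]
```

View pics/c6.png

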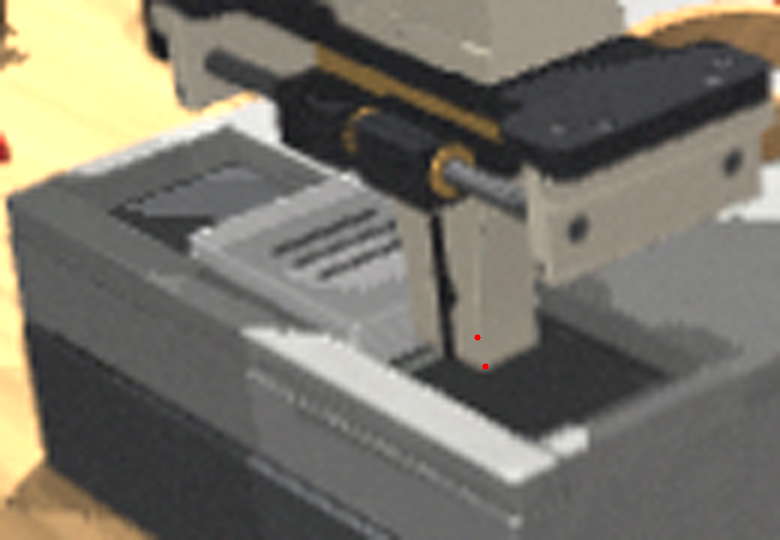

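That call was refused because one row was a number short. The picture shows the fingers in the channel, the cover pushed left and the recess edge appearing at about (415,355). I'll resend the push.

Request:
play_rows(moves=[0, 0, 0.008, 0, 0, 0, 0, 0, 0, 0.016, 0, 0, 0, 0, 0, 0, 0.024, 0, 0, 0, 0, 0, 0, 0.032, 0, 0, 0, 0, 0, 0, 0.04, 0, 0, 0, 0, 0, 0, 0.048, 0, 0, 0, 0, 0, 0, 0.054, 0, 0, 0, 0, 0, 0, 0.058, 0, 0, 0, 0, 0, 0, 0.058, 0, 0, 0, 0])

```text
t: 7.65
tcp_pos: [589.1, 214.3, 74.8]
eef_rot: [-1.572, -0.001, 1.578]
ft_force: [0.3, -0.4, -0.7]
finger_gap: 0.006
```

```bash
python3 -c "
from h import *
p=np.array(telemetry.sense()['tcp_pos'])+[0,0,24];shot('c7',(150,240,170,300),6,pts=[p,p+[-9.5,-16,0]])"
```

```text
7.7 [589.12087271 214.20992214  74.85942425] [-0.50349167 -0.24030017  0.79305723]
```

View pics/c7.png

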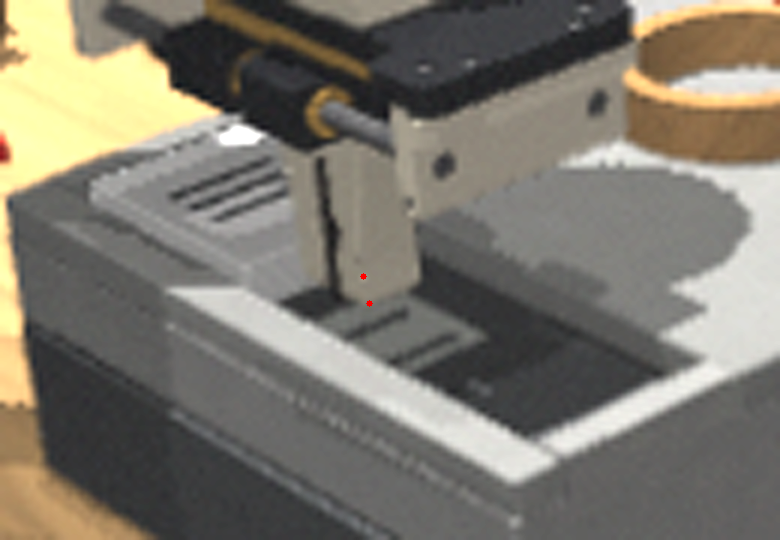

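The cover is slid well clear and the catch plate is uncovered at about (400,335). I'll move to the recess centre and press, watching the force.

Request:
play_rows(moves=[0, -0.001, -0.008, 0, 0, 0, 0, 0, -0.001, -0.015, 0, 0, 0, 0, 0, -0.001, -0.015, -0.005, 0, 0, 0, 0, -0.001, -0.015, -0.01, 0, 0, 0, 0, -0.001, -0.015, -0.014, 0, 0, 0, 0, -0.001, -0.015, -0.018, 0, 0, 0, 0, -0.001, -0.015, -0.02, 0, 0, 0, 0, -0.001, -0.015, -0.02, 0, 0, 0])

```text
t: 8.7
tcp_pos: [587.6, 198.6, 54.9]
eef_rot: [-1.571, 0.0, 1.578]
ft_force: [-2.0, -1.2, 5.4]
finger_gap: 0.009
```

Request:
play_rows(moves=[0, 0, 0, -0.001, 0, 0, 0, 0, 0, 0, -0.002, 0, 0, 0, 0, 0, 0, -0.003, 0, 0, 0, 0, 0, 0, -0.003, 0, 0, 0])

```text
t: 9.2
tcp_pos: [587.6, 198.6, 52.1]
eef_rot: [-1.571, 0.0, 1.578]
ft_force: [-2.7, -1.2, 6.6]
finger_gap: 0.005
```

The force rises along the catch's spring curve: 5.4 N, then 6.6 N, which is about 6 mm of travel. I'll press 2 mm more, then lift clear.

Request:
play_rows(moves=[0, 0, 0, -0.001, 0, 0, 0, 0, 0, 0, -0.002, 0, 0, 0, 0, 0, 0, -0.002, 0, 0, 0])

```text
t: 9.57
tcp_pos: [587.6, 198.6, 51.3]
eef_rot: [-1.571, 0.0, 1.578]
ft_force: [-6.2, -2.0, 15.3]
finger_gap: 0.005
```

Request:
play_rows(moves=[0, 0, 0, 0.01, 0, 0, 0, 0, 0, 0, 0.03, 0, 0, 0, 0, 0, 0, 0.06, 0, 0, 0, 0, 0, 0, 0.1, 0, 0, 0, 0, 0, 0, 0.14, 0, 0, 0, 0, 0, 0, 0.15, 0, 0, 0, 0, 0, 0, 0.15, 0, 0, 0])

```text
t: 10.45
tcp_pos: [587.7, 199.0, 199.8]
eef_rot: [-1.571, -0.001, 1.578]
ft_force: [0.1, 0.1, 0.0]
finger_gap: 0.005
```

```bash
python3 -c "
from h import *
shot('c8',(100,380,140,560),1.8)"
```

```text
10.5 [587.11425871 198.67130588 198.70006599] [-0.95661866  0.26322736 -0.42090857]
```

View pics/c8.png

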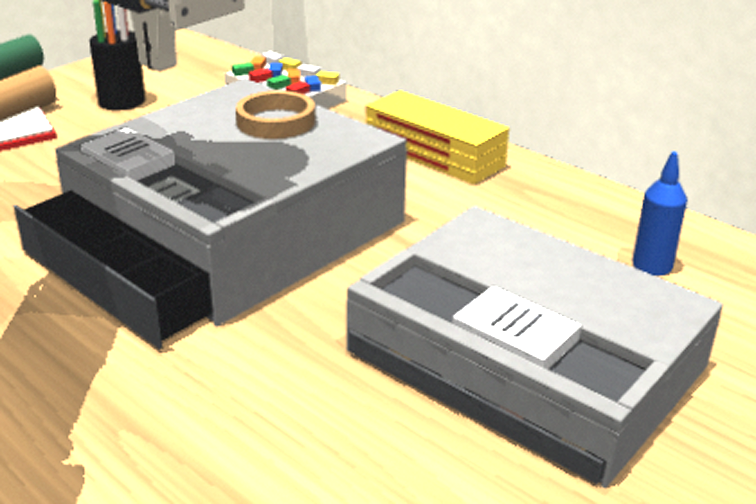

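The till's drawer is out: its front is at about (20..163, 205..347), roughly 60 mm by comparison with the till's 280 mm depth. The stamp drawer is shut, the tape roll is in place, and the gripper is about 100 mm clear.

```bash
python3 -c "
from h import *
print(ctrl.close_job())"
```

```text
the job is handed in; nothing more can be done
None
```

The till is open: I slid its cover along the channel, pressed the catch, and the cash drawer sprang out. The job was handed in at about 10.5 s; no verdict was reported.

- **Cover and catch:** I pushed the cover by roughly 75 mm with the fingers shut, which left the catch plate in full view. The press force rose from 5.4 N to 6.6 N, then 15 N as the plate reached its stop.
- **Last picture and readings:**
  - The till drawer is about 60 mm out, judged by eye against the till's depth rather than measured.
  - The stamp drawer is shut and the tape roll is in place.
  - The arm is lifted clear and the wrist force is about 0.
- **Disagreement:** The fingertips were really about 24 mm higher than the reported TCP height. The side camera showed it, and the reported TCP passed below the channel floor without contact. I corrected for it by lowering in small steps while watching the force.
- **Refused move:** One move call was refused because a row was a number short. It moved nothing, and I resent it.

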